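Seat the keyed agitator shaft in the pigment mill's drive hub

ROBOT

A 6-joint arm with a two-finger parallel gripper is mounted at the origin on the work surface. World frame = base frame: x ahead of the robot, y to its left, z up, the work surface at z = 0. Lengths are in mm, angles in rad, forces in N, time in s.
With the tool pointing down it reaches from about 250 to 725 mm from the base axis. Payload 4 kg.
Tool frame: the origin (TCP) lies on the centre line of the jaws, within the pads' length; the fingertips stand 19 mm ahead of it and the grasp point (between the pads) is the TCP; z points along the fingers, y is the line along which they close (so a half turn about z gives the same grasp; the last joint's range is limited). The gripper opens to 85 mm and grips with 20 to 120 N. Pads are 22 mm wide; open, the fingers measure 114 mm over their backs; the gripper's body (76 mm by 85 mm) begins 54 mm behind the grasp point. The pads swing forward as they close: fully open they stand 13 mm farther back than shut.
Start: joints at [-1.261, 0.241, 0.005, 1.335, 0, 1.571], TCP at [152.432, -476.197, 250.306] pointing down, gripper open.
Joint ranges: [-2.72, 2.72], [-1.05, 1.87], [-1.09, 1.28], [-1.99, 2.15], [-1.42, 1.44], [-3.14, 3.14]. Speed limits (rad/s): [2.79, 2.79, 3.14, 3.14, 3.14, 3.14].

INTERFACE

Orientations are given as a rotation vector (axis times angle).
In Python, from rig import r gives the robot as it stands.
- The arm moves only by the shell command python3 -m creep 'ROWS' [FORCE]. ROWS is JSON, a list of rows, each a list of 7 numbers: the shift along the tool's x, y, z as a fraction of full scale, then the turn, a rotation vector about the tool's x, y, z as a fraction of full scale, then the closure, from -1 (fully open) to 1 (shut). In form: [[dx, dy, dz, ax, ay, az, claw], ...]. A call has 1 to 20 rows; each row shifts and turns the commanded pose from where the row before left it, along the tool's axes as they then stand; what a row does not reach is not made up. Full scale, the value 1, is 0.025 m for a shift and 0.08 rad for a turn. A row lasts 1/12 s, in which the tool goes at most 41.7 mm and 7.16 degrees, less where a joint would pass 70% of its speed; a pose out of reach is approached as far as the arm can. A call with a number of a shift or a turn outside -1 to 1 is refused whole. A call with a gripper value outside its range is refused whole. The fingers move at their own pace and stop on an object; FORCE is the grip in N (left out, the last holds). Time passes only in rows, so rows that do not move let the fingers close. It gives the time, the measured TCP pose, the force, the opening and the grip force at its end, in the units of the state.
- r.get_obs(): the state, without advancing time (a new reading comes with each control period).
- r.grab_frame(name): name is "side" or "top" or "wrist"; returns the picture (480x640x3 uint8, blue, green, red); there is no depth.
- r.camera_params(name): a dict with "vfov" (degrees; the focal length in pixels is half the picture's height over the tangent of half this angle, whatever the lens; pixels are square), "cx", "cy" (the principal point, pixels), "D" ([k1, k2, p1, p2, k3] as OpenCV has them; the pictures are not rectified), "view" (4x4, takes a point from world to camera coordinates); the wrist camera has in their place "mount" (4x4, takes a point from camera to tool coordinates, whose origin is the TCP and whose axes are the flange's). Camera axes: x right, y down, z forward; pixel columns grow to the right and rows downward; lengths in mm; the calibration is good to about 2 mm. A picture is of the moment at which its call begins: read the wrist's pose just before it. camera_params takes no time and is no camera call.
- r.close_job(): hands the job in; it is judged then, once.
The state is a dict: "t": time; "q": joint angles; "qd": joint speeds; "joint_efforts": joint torques, N m; "tcp_pos": TCP position; "eef_rot": TCP orientation; "contact_force": force on the tool from outside, world axes, zero at the start; "wrist_torque": the same for the moment, N m; "opening": finger opening in mm; "grip_force": force on a finger pad.
Only numpy, scipy, OpenCV 4.12 (cv2) and the standard library are available. Lean on these libraries where they do the work, as an engineer would, in place of code of your own. Each camera call takes 0.05 s, during which the arm holds its last target. There are 200 camera calls.

TASK

Lift the dust lid of the mill's drive unit open until it leans back on its stop, then take the keyed shaft (the one with a key and a collar tab, not the plain one) out of the wooden rack and push it down into the hub inside the casing, turning it until the key slips into the keyway and the shaft goes fully home, its collar on the hub. A spring in the hub pushes it out again, so finish while still holding the shaft pressed fully home, as for a colleague about to tighten the set screw; leave the plain shaft, the bowl, the bottle and the brush where they are.

Things in the scene. Friction and masses are not known exactly. Their poses are not given: they have to be found in the camera images.
- lid (a joint): aluminium dust lid of the casing, 170 x 170 x 6 mm, 0.2 kg, hinged along one upper edge of the casing. Angle in rad: 0 shut (lid level), positive opening upward, 1.9 on its stop (leaning 0.33 rad back past upright). It swings freely: falls shut from below about 1.57, falls open to the stop from beyond that.
- lid_hinge (a point): middle of the lid's hinge line, 83 mm above the table. Its y axis is the hinge line (level); with the lid shut its x axis points level from the handle to the hinge and z is up (the axes turn with the lid).
- casing: grey open-topped box, 170 x 170 x 80 mm, 6 mm walls, fixed; origin at the centre of its underside, the hinge is along its upper edge at +x, the lid's handle outside its -x wall. A motor, 64 mm across and 67 mm long, sticks out level from its -y wall. The hub stands in its middle.
- lid_grip (a point): centre of the lid's handle: a cross bar 16 mm in diameter, 26 mm long, parallel to the hinge line and 206 mm from it, on a stem 14 mm wide that sticks out 36 mm from the lid's free edge in the lid's plane, outside the casing. Pinched on its end faces from above, it can turn between the fingers as the lid swings. Only the table lies below it, 75 mm under the bar. Axes as lid_hinge.
- hub: steel hub fixed upright in the casing, 60 mm across and tall; origin at the centre of its underside (6 mm above the table), z up along the bore, x axis pointing to the keyway. It does not turn. Round bore 26 mm in diameter, open at the top, with one straight keyway 10.5 mm wide over its full depth, reaching 20.5 mm from the axis; seen from above it is a slot beside the bore.
- hub_mouth (a point): centre of the bore's mouth on the hub's flat top, 60 mm above the hub's origin (66 mm above the table, 14 mm below the casing's rim); same axes as the hub.
- plunger (a joint): spring-loaded brass plunger in the bore; its top lies 30 mm below the mouth at 0 and the value (m) grows as it is pressed down, 0.014 when the shaft is fully home, 0.018 at most. The spring pushes up with 2.8 N at 0 and 12.6 N at 0.014 (700 N/m), enough to lift the shaft again when let go.
- shaft: steel keyed shaft, 0.24 to 0.36 kg, upright in one hole of the rack, 13 mm deep; origin at the centre of its lower end, z up, x axis to the key. Round, 24 mm in diameter, up to 44 mm, foot chamfered 3 mm; key 8 mm wide, out to 18 mm from the axis, from 14 to 44 mm up (the bare 14 mm below it enters the bore at any angle); collar from 44 to 50 mm. Home: collar on the hub's top, 44 mm in the bore.
- shaft_head (a point): point to grip on the keyed shaft's head, on its axis 76 mm above its foot; axes as the shaft. The head is square, 24 x 24 mm, sides parallel to x and y, from 50 to 90 mm above the foot. Below it the collar is 34 mm in diameter, with a tab 10 mm wide straight above the key reaching 32 mm from the axis.
- plain_shaft: bystander: the same shaft and head without key and tab, in the rack's other hole, 100 mm away. Same origin.
- rack: fixed wooden block, 70 x 180 x 40 mm, origin at the centre of its underside, two holes on its y axis at -50 and +50 mm.
- bowl: bystander: terracotta bowl, 110 mm across and 50 mm tall, origin at the centre of its underside.
- bottle: bystander: white bottle, 60 mm across and 120 mm tall, origin at the centre of its underside.
- brush: bystander: brush lying near the robot's base on its left, about 200 mm long along its x.

How it is judged (in metres and radians):
On the way, in this order (a step that is already met when the one before it is completed fails the run):
1. the lid is open and rests on its stop (value of joint lid above 1.82 rad), for 0.2 s.
2. the keyed shaft is lifted clear of the rack in the gripper (height (world z) of shaft above 0.045 m and contact force between the fingers and shaft above 1 N), for 0.1 s.
At the end, for the whole second after the job is handed in: Lid on its stop (beyond 1.82 rad); keyed shaft in the bore (axis within 4 mm, upright within 0.1 rad, key within 0.2 rad of the keyway), collar within 2.5 mm of the hub's top, plunger pressed in over 11 mm, fingers still bearing on the shaft with over 2 N (value of joint lid above 1.82 rad and z of shaft in the frame of hub below 0.0185 m and horizontal distance between shaft and hub below 0.004 m and angle between the x axis of shaft and the x axis of hub, either way round below 0.2 rad and angle between shaft's own z axis and vertical below 0.1 rad and value of joint plunger above 0.011 m and contact force between the fingers and shaft above 2 N); the arm keeps its last pose, push and grip.
It fails at once if the plain shaft is moved by more than 30 mm (distance of plain_shaft from where it was at the start of the episode above 0.03 m).
It fails at once if the bowl, bottle or brush is moved by more than 30 mm (distance of any of bowl, bottle, brush from where it was at the start of the episode above 0.03 m).
It also fails if it takes over 51 s, if anything falls off the work surface, if the arm or the gripper's body presses on something with over 40 N, if the wrist force passes 120 N, or if a joint passes its speed limit or range.

## Working session

There is one attempt and no reset: what is moved stays moved. The work goes in short steps, Python scripts to look and compute and a shell command to move; the robot and the scene stay as the last step left them, time stands still between calls to the robot, and variables do not carry over. Pictures are saved under pics/ and viewed, at most 10 in all, crops included, and the job is handed in when it is done.

```bash
mkdir -p pics; ls; cat > h.py <<'E'
import numpy as np, cv2
from rig import r
from scipy.spatial.transform import Rotation as R
def cam(name,obs=None):
    p=r.camera_params(name); f=240/np.tan(np.radians(p["vfov"])/2)
    K=np.array([[f,0,p["cx"]],[0,f,p["cy"]],[0,0,1]]); D=np.array(p["D"],float)
    if "view" in p: V=np.array(p["view"])
    else:
        o=obs; T=np.eye(4); T[:3,:3]=R.from_rotvec(o["eef_rot"]).as_matrix(); T[:3,3]=o["tcp_pos"]
        V=np.linalg.inv(T@np.array(p["mount"]))
    return K,D,V
def onz(c,px,z):
    K,D,V=c; u=cv2.undistortPoints(np.array([[px]],float),K,D)[0,0]
    Ri=V[:3,:3].T; o=-Ri@V[:3,3]; d=Ri@np.array([u[0],u[1],1]); return o+d*(z-o[2])/d[2]
def proj(c,P):
    K,D,V=c; return cv2.projectPoints(np.array([P],float).reshape(-1,3),cv2.Rodrigues(V[:3,:3])[0],V[:3,3],K,D)[0].reshape(-1,2)
E
python3 - <<'E'
from h import *
o=r.get_obs(); print({k:np.round(v,3) for k,v in o.items()})
for n in("top","side"):
    cv2.imwrite(f"pics/{n}0.png",r.grab_frame(n)); K,D,V=cam(n); print(n,-V[:3,:3].T@V[:3,3],V[:3,:3].T[:,2])
E
```

```text
pics
{'t': np.float64(0.0), 'q': array([-1.261,  0.241,  0.004,  1.335,  0.   ,  1.571]), 'qd': array([-0.002, -0.001, -0.001,  0.001,  0.001,  0.001]), 'joint_efforts': array([ 1.0000e-03, -3.7232e+01,  2.5241e+01,  1.7000e-02, -0.0000e+00,
       -0.0000e+00]), 'tcp_pos': array([ 152.234, -475.616,  249.395]), 'eef_rot': array([-3.102, -0.484,  0.   ]), 'contact_force': array([0.308, 0.435, 0.308]), 'wrist_torque': array([-0.014, -0.061, -0.005]), 'grip_force': np.float64(0.0), 'opening': np.float64(85.237)}
top [ 356.84456868   14.96877903 1480.51794479] [ 0.09584706 -0.01499886 -0.99528306]
side [ 321.55152829 -774.93537225  671.46411058] [ 0.1805597   0.79387978 -0.58064885]
```

View pics/top0.png

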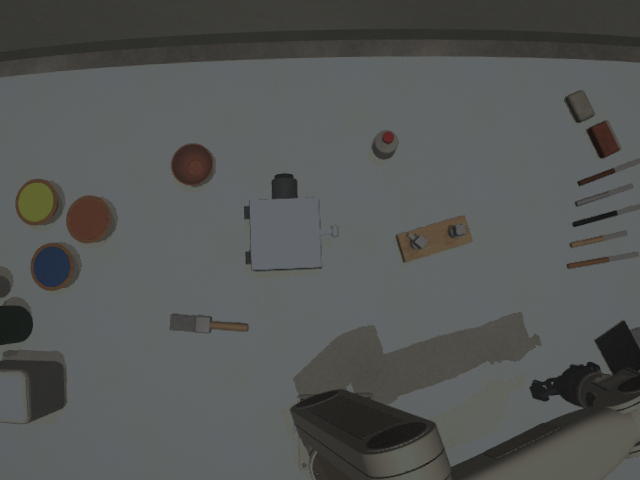

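View pics/side0.png

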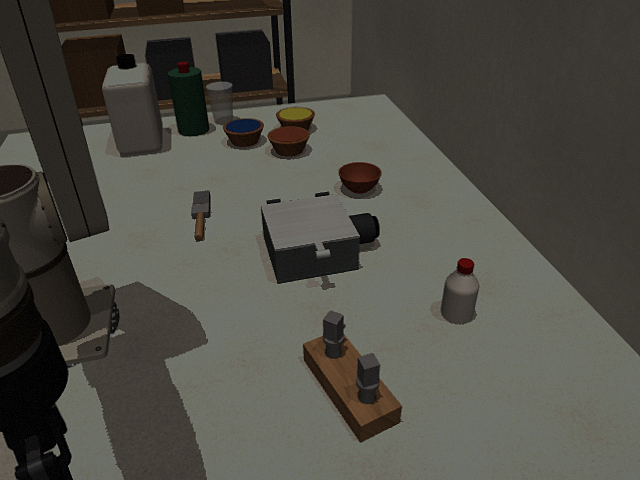

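The top view shows the casing at about (285,233), with its handle at (334,231), the hinge on the left and the motor at the far side. The rack is at (435,239), with heads at about (417,242) and (458,230). I'll enlarge both.

```bash
python3 - <<'E'
from h import *
a=cv2.imread("pics/top0.png"); 
c1=cv2.resize(a[185:285,235:355],None,fx=6,fy=6,interpolation=2)[:,:]
c2=cv2.resize(a[205:270,390:480],None,fx=8,fy=8,interpolation=2)
cv2.imwrite("pics/c1.png",cv2.convertScaleAbs(c1,alpha=1.5)); cv2.imwrite("pics/c2.png",cv2.convertScaleAbs(c2,alpha=1.5))
c=cam("top")
for n,p,z in [("handle",(334,231),83),("h0",(249,234),83),("casing",(285,233),83),("shaftL",(417,242),117),("shaftR",(458,230),117)]: print(n,onz(c,p,z).round(1))
E
```

```text
handle [499.3  -6.2  83. ]
h0 [497.5 199.4  83. ]
casing [497.6 112.1  83. ]
shaftL [ 464.5 -201.2  117. ]
shaftR [ 490.4 -301.2  117. ]
```

View pics/c1.png

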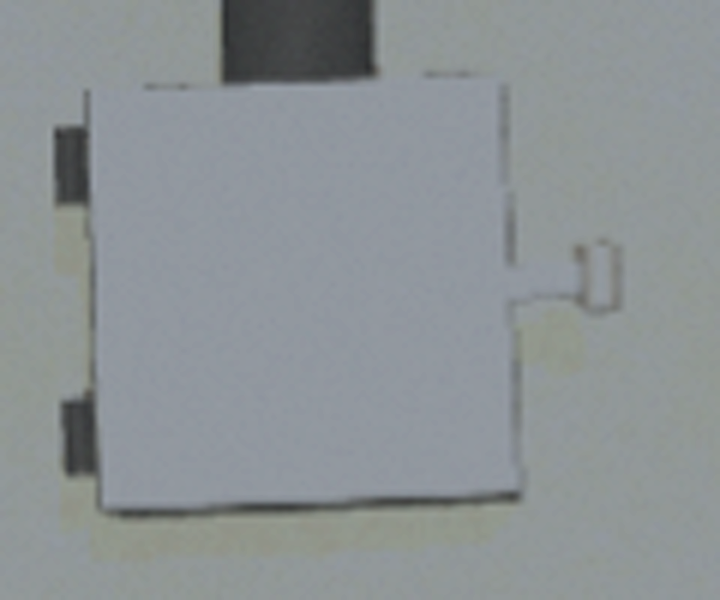

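View pics/c2.png

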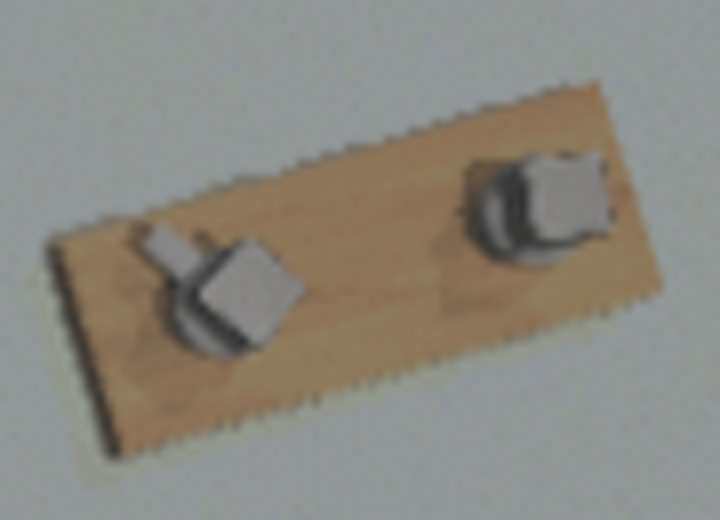

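```bash
cat > where.py <<'E'
from h import *
import sys
def plan(tgt,yaw_y=None):
    """shift in tool axes (units of 25mm) to target at present orientation, and yaw turn needed (units .08 about tool z)"""
    o=r.get_obs(); M=R.from_rotvec(o["eef_rot"]).as_matrix(); d=np.array(tgt)-o["tcp_pos"]
    print("t",round(o["t"],2),"tcp",o["tcp_pos"].round(1),"tilt",np.degrees(np.arccos(-M[2,2])).round(2),"yaw_y",np.degrees(np.arctan2(M[1,1],M[0,1])).round(2),"q6",o["q"][5].round(2),"open",o["opening"].round(1),"grip",o["grip_force"].round(1),"F",o["contact_force"].round(1))
    print("world d",d.round(1),"tool shift now",(M.T@d/25).round(2))
    if yaw_y is not None:
        y=np.arctan2(M[1,1],M[0,1]); a=(y-np.radians(yaw_y)+np.pi)%(2*np.pi)-np.pi
        M2=M@R.from_rotvec([0,0,a]).as_matrix(); print("turn z",(a/.08).round(2),"shift after turn",(M2.T@d/25).round(2))
E
python3 - <<'E'
from where import *
c=cam("top")
f=lambda p,s,o,z: onz(c,((p[0]+.5)/s-.5+o[0],(p[1]+.5)/s-.5+o[1]),z)
o1=(235,185); 
H=f((601,277),6,o1,91); fe=[f(p,6,o1,86) for p in((506,83),(520,493))]; he=[f(p,6,o1,86) for p in((90,90),(100,510))]
print("handle",H,"free",fe,"hinge",he)
d=fe[0]-fe[1]; e=he[0]-he[1]; print("hinge dir deg",np.degrees(np.arctan2(d[1],d[0])),np.degrees(np.arctan2(e[1],e[0])),np.linalg.norm(d),np.linalg.norm(e))
o2=(390,205)
cs=[f(p,8,o2,117) for p in((245,237),(305,290),(250,347),(195,295))]; S=np.mean(cs,0); print("head",S,[np.linalg.norm(cs[i]-cs[i-1]) .round(1) for i in range(4)])
for i in range(4): v=cs[i]-cs[i-1]; print("side ang",np.degrees(np.arctan2(v[1],v[0])))
T=f((152,243),8,o2,77)-S; print("tab",T, np.hypot(T[0],T[1]),np.degrees(np.arctan2(T[1],T[0])))
P=np.mean([f(p,8,o2,117) for p in((530,158),(605,155),(612,232),(535,240))],0); print("plain",P,np.linalg.norm((P-S)[:2]))
plan([499,-7,190],0)
E
```

```text
handle [499.02149589  -7.93406434  91.        ] free [array([579.28112453,  28.13619604,  86.        ]), array([413.74665641,  26.73157464,  86.        ])] hinge [array([581.11139626, 196.60779905,  86.        ]), array([411.23966089, 194.93395061,  86.        ])]
hinge dir deg 0.48616428868058675 0.5645515247282422 165.54042737962052 169.87998187872657
head [ 466.42399543 -210.00257452  117.        ] [np.float64(23.0), np.float64(23.7), np.float64(23.8), np.float64(22.4)]
side ang -42.93481002826228
side ang -133.18830713800082
side ang 133.78461461124846
side ang 44.856419026039234
tab [ 19.04655134  22.5018816  -40.        ] 29.48060029437095 49.75400142730838
plain [ 492.43538483 -308.28324302  117.        ] 101.66455714105412Traceback (most recent call last):
  File "<stdin>", line 13, in <module>
  File "where.py", line 6, in plan
    print("t",round(o["t"],2),"tcp",o["tcp_pos"].round(1),"tilt",np.degrees(np.arccos(-M[2,2])).round(2),"yaw_y",np.degrees(np.arctan2(M[1,1],M[0,1])).round(2),"q6",o["q"][5].round(2),"open",o["opening"].round(1),"grip",o["grip_force"].round(1),"F",o["contact_force"].round(1))
                                                                                                                                                                                               ^^^^^^^^^^^^^^^^^^
AttributeError: 'float' object has no attribute 'round'
```

```bash
sed -i 's/o\["opening"\].round(1)/round(float(o["opening"]),1)/;s/o\["grip_force"\].round(1)/round(float(o["grip_force"]),1)/;s/o\["q"\]\[5\].round(2)/round(float(o["q"][5]),2)/' where.py; python3 -c "
from where import *
plan([499,-8,190],0.5)"
```

```text
t 0.1 tcp [ 152.3 -475.7  249.5] tilt 0.11 yaw_y -72.25 q6 1.57 open 85.5 grip 0.0 F [-0.8  0.6 -0.6]
world d [346.7 467.7 -59.5] tool shift now [ 18.91 -13.58   2.41]
turn z -15.87 shift after turn [18.58 14.03  2.41]
```

```bash
python3 -m creep '[[0,0,0,0,0,-1,-1],[0,0,0,0,0,-1,-1],[0,0,0,0,0,-1,-1],[0,0,0,0,0,-1,-1],[0,0,0,0,0,-1,-1],[0,0,0,0,0,-1,-1],[0,0,0,0,0,-1,-1],[0,0,0,0,0,-1,-1],[0,0,0,0,0,-1,-1],[0,0,0,0,0,-1,-1],[0,0,0,0,0,-1,-1],[0,0,0,0,0,-1,-1],[0,0,0,0,0,-1,-1],[0,0,0,0,0,-1,-1],[0,0,0,0,0,-1,-1],[0,0,0,0,0,-0.87,-1]]' && python3 -m creep '[[0.9,0.7,0,0,0,0,-1],[1,0.75,0,0,0,0,-1],[1,0.75,0,0,0,0,-1],[1,0.75,0,0,0,0,-1],[1,0.75,0,0,0,0,-1],[1,0.75,0,0,0,0,-1],[1,0.75,0,0,0,0,-1],[1,0.75,0,0,0,0,-1],[1,0.75,0,0,0,0,-1],[1,0.75,0,0,0,0,-1],[1,0.75,0,0,0,0,-1],[1,0.75,0.2,0,0,0,-1],[1,0.75,0.2,0,0,0,-1],[1,0.75,0.5,0,0,0,-1],[1,0.75,0.5,0,0,0,-1],[1,0.75,0.5,0,0,0,-1],[1,0.75,0.5,0,0,0,-1],[1,0.75,0,0,0,0,-1],[0.7,0.6,0,0,0,0,-1],[0,0,0,0,0,0,-1]]'
python3 - <<'E'
from where import *
plan([499,-8,83],0.5)
o=r.get_obs(); a=r.grab_frame("wrist"); c=cam("wrist",o); cv2.imwrite("pics/w1.png",cv2.convertScaleAbs(a,alpha=1.5))
print(proj(c,[[499,-8,83],[499,0,83],[509,-8,83]]))
E
```

```text
t: 1.43
tcp_pos: [152.3, -475.9, 249.8]
eef_rot: [-2.207, -2.234, -0.001]
contact_force: [0.6, -0.5, 0.9]
opening: 85.3
grip_force: 0.0
t: 3.1
tcp_pos: [501.8, -5.0, 189.4]
eef_rot: [-2.206, -2.236, -0.002]
contact_force: [0.5, -0.7, 1.1]
opening: 85.0
grip_force: 0.0
t 3.1 tcp [501.8  -5.  189.4] tilt 0.08 yaw_y 0.76 q6 1.55 open 85.0 grip 0.0 F [ 0.5 -0.7  1.1]
world d [  -2.8   -3.  -106.4] tool shift now [-0.12 -0.12  4.26]
turn z 0.06 shift after turn [-0.12 -0.12  4.26]
[[315.20572694 255.57275635]
 [315.35095104 241.86502822]
 [333.00611769 255.80248207]]
```

View pics/w1.png

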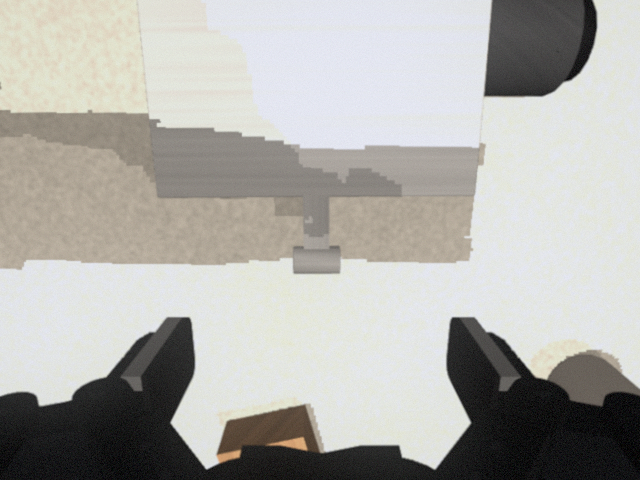

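The wrist view shows the bar at (316,260), within 3 mm of the prediction. I'll descend and pinch it.

```bash
python3 -m creep '[[-0.22,-0.07,0.3,0,0,0,-1],[0,0,0.8,0,0,0,-1],[0,0,0.8,0,0,0,-1],[0,0,0.8,0,0,0,-0.6],[0,0,0.8,0,0,0,-0.3],[0,0,0.5,0,0,0,-0.1],[0,0,0.25,0,0,0,0],[0,0,0,0,0,0,1],[0,0,0,0,0,0,1],[0,0,0,0,0,0,1],[0,0,0,0,0,0,1],[0,0,0,0,0,0,1],[0,0,0,0,0,0,1],[0,0,0,0,0,0,1]]' 40; python3 - <<'E'
from where import *
plan([500,-10,83])
# arc steps
import numpy as np
rr=206
a=np.linspace(0,1.87,25); y=-rr*np.cos(a); z=rr*np.sin(a)
for i in range(24): print(i, "a",a[i+1].round(2),"x %.2f z %.2f"%((y[i+1]-y[i])/25,-(z[i+1]-z[i])/25))
E
```

```text
t: 4.32
tcp_pos: [499.6, -14.9, 85.3]
eef_rot: [2.21, 2.227, 0.002]
contact_force: [4.2, -3.5, -1.1]
opening: 24.8
grip_force: 40.4
t 4.32 tcp [499.6 -14.9  85.3] tilt 0.27 yaw_y 0.44 q6 1.53 open 24.8 grip 40.4 F [ 4.2 -3.5 -1.1]
world d [ 0.4  4.9 -2.3] tool shift now [0.2  0.02 0.09]
0 a 0.08 x 0.02 z -0.64
1 a 0.16 x 0.07 z -0.64
2 a 0.23 x 0.12 z -0.63
3 a 0.31 x 0.17 z -0.62
4 a 0.39 x 0.22 z -0.60
5 a 0.47 x 0.27 z -0.58
6 a 0.55 x 0.31 z -0.56
7 a 0.62 x 0.35 z -0.54
8 a 0.7 x 0.39 z -0.51
9 a 0.78 x 0.43 z -0.47
10 a 0.86 x 0.47 z -0.44
11 a 0.94 x 0.50 z -0.40
12 a 1.01 x 0.53 z -0.36
13 a 1.09 x 0.56 z -0.32
14 a 1.17 x 0.58 z -0.27
15 a 1.25 x 0.60 z -0.23
16 a 1.32 x 0.62 z -0.18
17 a 1.4 x 0.63 z -0.13
18 a 1.48 x 0.64 z -0.08
19 a 1.56 x 0.64 z -0.03
20 a 1.64 x 0.64 z 0.02
21 a 1.71 x 0.64 z 0.07
22 a 1.79 x 0.63 z 0.12
23 a 1.87 x 0.62 z 0.17
```

```bash
python3 -m creep '[[0.02,0,-0.64,0,0,0,1],[0.07,0,-0.64,0,0,0,1],[0.12,0,-0.63,0,0,0,1],[0.17,0,-0.62,0,0,0,1],[0.22,0,-0.6,0,0,0,1],[0.27,0,-0.58,0,0,0,1],[0.31,0,-0.56,0,0,0,1],[0.35,0,-0.54,0,0,0,1],[0.39,0,-0.51,0,0,0,1],[0.43,0,-0.47,0,0,0,1],[0.47,0,-0.44,0,0,0,1],[0.5,0,-0.4,0,0,0,1]]' && python3 -m creep '[[0.53,0,-0.36,0,0,0,1],[0.56,0,-0.32,0,0,0,1],[0.58,0,-0.27,0,0,0,1],[0.6,0,-0.23,0,0,0,1],[0.62,0,-0.18,0,0,0,1],[0.63,0,-0.13,0,0,0,1],[0.64,0,-0.08,0,0,0,1],[0.64,0,-0.03,0,0,0,1],[0.64,0,0.02,0,0,0,1],[0.64,0,0.07,0,0,0,1],[0.63,0,0.12,0,0,0,1],[0,0,0,0,0,0,1],[0,0,0,0,0,0,1]]'
```

```text
t: 5.32
tcp_pos: [498.0, 69.3, 251.2]
eef_rot: [2.21, 2.229, 0.002]
contact_force: [5.3, -0.2, -2.4]
opening: 24.9
grip_force: 39.5
t: 6.4
tcp_pos: [495.0, 238.6, 287.5]
eef_rot: [-2.209, -2.233, -0.005]
contact_force: [-2.3, 1.5, 11.3]
opening: 25.0
grip_force: 42.7
```

```bash
python3 -m creep '[[0.5,0,0.12,0,0,0,1],[0,0,0,0,0,0,1],[0,0,0,0,0,0,-1],[0,0,0,0,0,0,-1],[0,0,0,0,0,0,-1],[0,0,0,0,0,0,-1],[0,0,-0.5,0,0,0,-1],[0,0,-1,0,0,0,-1],[0,0,-1,0,0,0,-1],[-0.5,0,-1,0,0,0,-1],[-1,0,-0.5,0,0,0,-1],[-1,0,0,0,0,0,-1],[-1,0,0,0,0,0,-1],[-1,0,0,0,0,0,-1],[-1,0,0,0,0,0,-1],[-1,0,0,0,0,0,-1],[0,0,0,0,0,0,-1]]'
python3 - <<'E'
from where import *
plan([500,112,300])
o=r.get_obs(); a=r.grab_frame("wrist"); b=r.grab_frame("top");s=r.grab_frame("side"); c=cam("wrist",o); np.save("o2.npy",o,allow_pickle=True)
cv2.imwrite("pics/w2.png",a)
m=np.zeros((480,800,3),np.uint8); m[:,:400]=cv2.resize(a,(400,300))[0:0+300].repeat(1,0) if 0 else 0
m=np.hstack([cv2.convertScaleAbs(cv2.resize(b[185:285,235:355],(480,400),interpolation=2),alpha=1.5),cv2.resize(s[130:330,200:360],(320,400))]); m=np.hstack([m[:,:480],m[:,480:]])
cv2.imwrite("pics/m2.png",m)
print(proj(c,[[498,112,66],[508,112,66],[498,122,66]]))
E
```

```text
t: 7.82
tcp_pos: [496.8, 83.2, 381.6]
eef_rot: [2.217, 2.225, -0.003]
contact_force: [-0.0, -0.1, -0.5]
opening: 85.4
grip_force: 0.0
t 7.82 tcp [496.8  83.2 381.6] tilt 0.11 yaw_y 0.2 q6 1.73 open 85.4 grip 0.0 F [-0.  -0.1 -0.5]
world d [  3.2  28.8 -81.6] tool shift now [1.16 0.13 3.26]
[[322.00489709 161.87446598]
 [331.93421815 161.91390152]
 [322.0517516  151.76469607]]
```

View pics/m2.png

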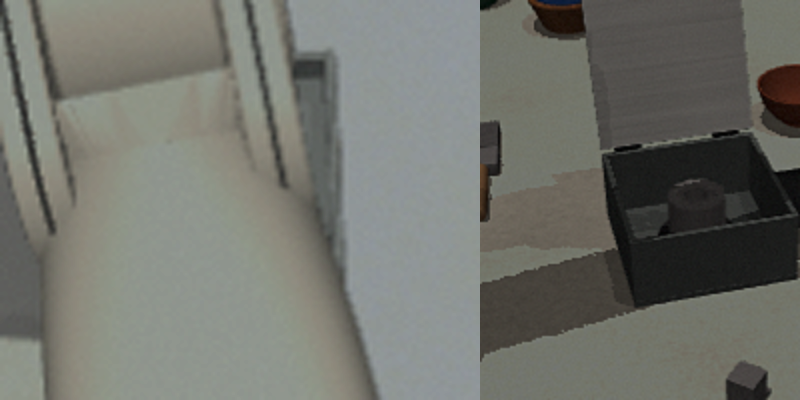

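View pics/w2.png

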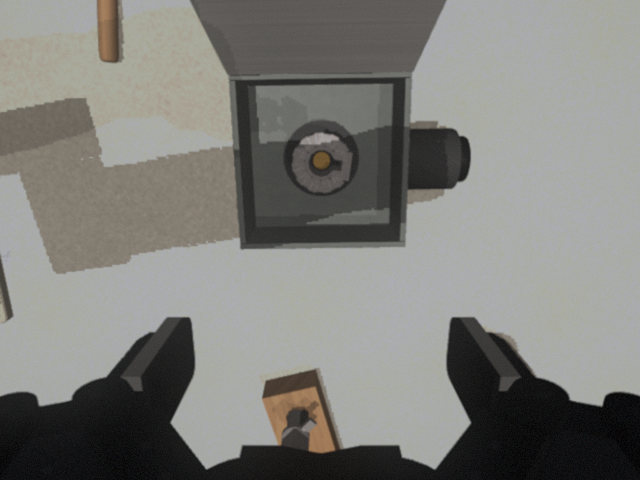

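The lid is open on its stop. The hub is at (322,161) in the wrist picture, with the keyway to the right, roughly world +x. I'll go closer to measure it properly.

```bash
python3 -m creep '[[0,0,0.7,0,0,0,-1],[0,0,1,0,0,0,-1],[0,0,1,0,0,0,-1],[0,0,1,0,0,0,-1],[0,0,1,0,0,0,-1],[0,0,1,0,0,0,-1],[0,0,1,0,0,0,-1],[0,0,1,0,0,0,-1],[0,0,1,0,0,0,-1],[0,0,0.4,0,0,0,-1],[0,0,0,0,0,0,-1]]'
python3 - <<'E'
from where import *
plan([500,112,150])
o=r.get_obs(); a=r.grab_frame("wrist"); c=cam("wrist",o); np.save("o3.npy",o,allow_pickle=True); cv2.imwrite("pics/w3.png",a)
p=proj(c,[[498,112,66]])[0]; x,y=(p-50).astype(int); print(p,x,y); y=max(y,0)
k=cv2.resize(a[y:y+100,x:x+100],(600,600),interpolation=2); cv2.imwrite("pics/k3.png",cv2.convertScaleAbs(k,alpha=2.0,beta=10)); print("crop origin",x,y)
E
```

```text
t: 8.88
tcp_pos: [494.9, 87.7, 151.3]
eef_rot: [-2.207, -2.23, 0.008]
contact_force: [-0.6, 0.5, 0.1]
opening: 85.5
grip_force: 0.0
t 8.88 tcp [494.9  87.7 151.3] tilt 0.36 yaw_y 0.58 q6 1.74 open 85.5 grip 0.0 F [-0.6  0.5  0.1]
world d [ 5.1 24.3 -1.3] tool shift now [0.97 0.21 0.05]
[328.10075836 215.78164321] 278 165
crop origin 278 165
```

View pics/k3.png

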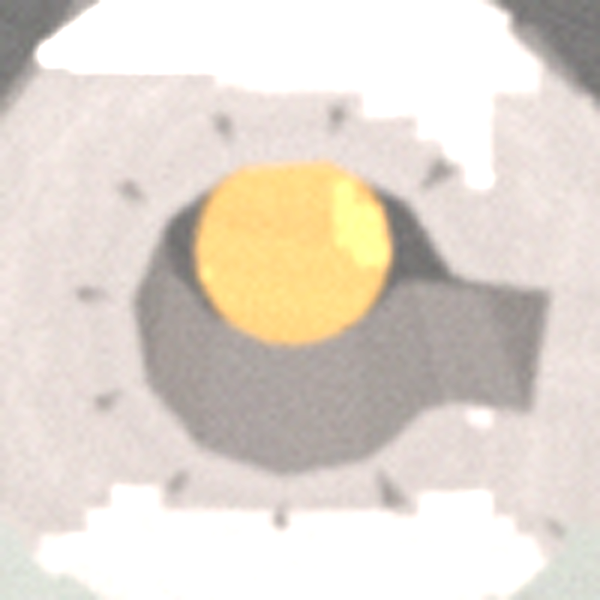

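```bash
python3 - <<'E'
from where import *
o=np.load("o3.npy",allow_pickle=True).item(); c=cam("wrist",o)
f=lambda p: onz(c,((p[0]+.5)/6-.5+278,(p[1]+.5)/6-.5+165),66)
B=[f(p) for p in((137,300),(150,382),(205,440),(287,472),(365,458),(170,215),(225,172),(410,212))]
A=np.array(B)[:,:2]; s=np.linalg.lstsq(np.c_[2*A,np.ones(len(A))],(A**2).sum(1),rcond=None)[0]; C=s[:2]
print("bore",C,"R",np.sqrt(s[2]+C@C))
k=[f(p)[:2] for p in((549,291),(528,410),(445,280),(432,405))]
an=lambda v: np.degrees(np.arctan2(v[1],v[0])).round(1)
m=(k[0]+k[1])/2; e=k[0]-k[1]
print("tip r",np.linalg.norm(m-C),"ang",an(m-C),"end normal",an(e)-90,"w",np.linalg.norm(e),"sides",an(k[0]-k[2]),an(k[1]-k[3]))
plan([466.4,-210,190],-42)
E
```

```text
bore [497.29116892 111.10300333] R 13.225738144742577
tip r 20.49469552815821 ang -7.2 end normal -7.5 w 10.262537151351882 sides -5.4 -2.4
t 8.93 tcp [496.3  87.7 153.2] tilt 0.17 yaw_y 0.57 q6 1.74 open 85.3 grip 0.0 F [-0.5  0.2 -0.1]
world d [ -29.9 -297.7   36.8] tool shift now [-11.9   -1.32  -1.46]
turn z 9.29 shift after turn [-9.65  7.08 -1.46]
```

```bash
python3 -m creep '[[-0.5,0,-0.9,0,0,0,-1],[-1,-0.1,-0.6,0,0,0,-1],[-1,-0.1,0,0,0,0,-1],[-1,-0.1,0,0,0,0,-1],[-1,-0.1,0,0,0,0,-1],[-1,-0.1,0,0,0,0,-1],[-1,-0.1,0,0,0,0,-1],[-1,-0.1,0,0,0,0,-1],[-1,-0.2,0,0,0,0,-1],[-1,-0.2,0,0,0,0,-1],[-1,-0.2,0,0,0,0,-1],[-1,-0.1,0,0,0,0,-1],[-0.4,0,0,0,0,0,-1]]' && python3 -m creep '[[0,0,0,0,0,-1,-1],[0,0,0,0,0,-1,-1],[0,0,0,0,0,-1,-1],[0,0,0,0,0,-1,-1],[0,0,0,0,0,-1,-1],[0,0,0,0,0,-1,-1],[0,0,0,0,0,-1,-1],[0,0,0,0,0,-1,-1],[0,0,0,0,0,-1,-1],[0,0,0,0,0,-1,-1],[0,0,0,0,0,0,-1]]'
python3 - <<'E'
from where import *
plan([466.4,-210,103],46.5)
o=r.get_obs(); a=r.grab_frame("wrist"); c=cam("wrist",o); np.save("o4.npy",o,allow_pickle=True); cv2.imwrite("pics/w4.png",a)
p=proj(c,[[466.4,-210,117]])[0]; x,y=np.maximum((p-75).astype(int),0); print(p,x,y)
k=cv2.resize(a[y:y+150,x:x+150],(600,600),interpolation=2); cv2.imwrite("pics/k4.png",cv2.convertScaleAbs(k,alpha=1.6,beta=10))
E
```

```text
t: 10.02
tcp_pos: [465.6, -213.7, 194.0]
eef_rot: [2.211, 2.225, 0.001]
contact_force: [0.1, 0.2, 0.3]
opening: 84.9
grip_force: 0.0
t: 10.93
tcp_pos: [465.9, -210.4, 193.2]
eef_rot: [1.164, 2.915, 0.0]
contact_force: [0.3, -0.0, -0.4]
opening: 85.9
grip_force: 0.0
t 10.93 tcp [ 465.9 -210.4  193.2] tilt 0.16 yaw_y 46.45 q6 0.34 open 85.9 grip 0.0 F [ 0.3 -0.  -0.4]
world d [  0.5   0.4 -90.2] tool shift now [0.01 0.02 3.61]
turn z -0.01 shift after turn [0.01 0.02 3.61]
[323.08812023 268.6598696 ] 248 193
```

View pics/k4.png

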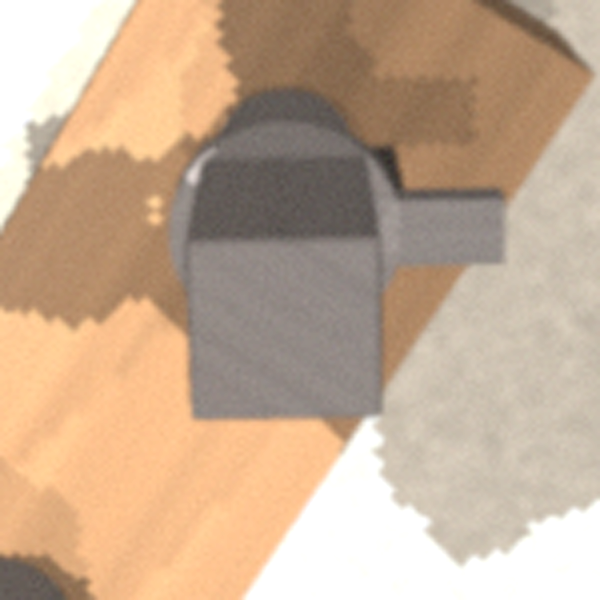

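```bash
python3 - <<'E'
from where import *
o=np.load("o4.npy",allow_pickle=True).item(); c=cam("wrist",o)
f=lambda p,z: onz(c,((p[0]+.5)/4-.5+248,(p[1]+.5)/4-.5+193),z)
k=[f(p,117) for p in((187,240),(380,237),(382,413),(193,417))]; S=np.mean(k,0)
print("head",S,[np.linalg.norm(k[i]-k[i-1]).round(1) for i in range(4)])
an=lambda v: np.degrees(np.arctan2(v[1],v[0])).round(1)
print(an(k[1]-k[0]),an(k[2]-k[3]),an(k[0]-k[3]),an(k[1]-k[2]))
t=[f(p,77) for p in((503,191),(503,264),(400,195))]; T=(t[0]+t[1])/2-S; print("tab",np.hypot(*T[:2]),an(T),an(t[0]-t[2]),np.linalg.norm(t[0]-t[1]))
plan([*S[:2],103],47.5)
E
```

```text
head [ 467.29088588 -213.62778293  117.        ] [np.float64(23.3), np.float64(23.5), np.float64(23.1), np.float64(23.7)]
47.4 47.8 137.3 137.9
tab 31.633721735472577 47.9 48.8 11.13542197725631
t 10.98 tcp [ 465.8 -210.5  193. ] tilt 0.15 yaw_y 46.28 q6 0.34 open 85.3 grip 0.0 F [-0.  -0.6  0.2]
world d [  1.5  -3.1 -90. ] tool shift now [-0.12 -0.05  3.6 ]
turn z -0.27 shift after turn [-0.12 -0.05  3.6 ]
```

```bash
python3 -m creep '[[-0.12,-0.05,0.3,0,0,-0.27,-1],[0,0,0.8,0,0,0,-1],[0,0,0.8,0,0,0,-1],[0,0,0.8,0,0,0,-0.7],[0,0,0.6,0,0,0,-0.4],[0,0,0.3,0,0,0,-0.1],[0,0,0,0,0,0,0.2],[0,0,0,0,0,0,1],[0,0,0,0,0,0,1],[0,0,0,0,0,0,1],[0,0,0,0,0,0,1],[0,0,0,0,0,0,1],[0,0,0,0,0,0,1]]' 80; python3 -c "
from where import *
plan([467.3,-213.6,103],47.6)"
```

```text
t: 12.07
tcp_pos: [466.6, -214.0, 102.4]
eef_rot: [1.136, 2.927, 0.0]
contact_force: [0.9, 0.8, 1.2]
opening: 23.1
grip_force: 78.8
t 12.07 tcp [ 466.6 -214.   102.4] tilt 0.1 yaw_y 47.56 q6 0.31 open 23.1 grip 78.8 F [0.9 0.8 1.2]
world d [0.7 0.4 0.6] tool shift now [-0.01  0.03 -0.02]
turn z -0.01 shift after turn [-0.01  0.03 -0.02]
```

```bash
python3 -m creep '[[0,0,-0.3,0,0,0,1],[0,0,-0.6,0,0,0,1],[0,0,-1,0,0,0,1],[0,0,-1,0,0,0,1],[0,0,-1,0,0,0,1],[0,0,-0.3,0,0,0,1],[0,0,0,0,0,1,1],[0,0,0,0,0,1,1],[0,0,0,0,0,1,1],[0,0,0,0,0,1,1],[0,0,0,0,0,1,1],[0,0,0,0,0,1,1],[0,0,0,0,0,1,1],[0,0,0,0,0,1,1],[0,0,0,0,0,1,1],[0,0,0,0,0,1,1],[0,0,0,0,0,1,1],[0,0,0,0,0,0.9,1],[0,0,0,0,0,0,1]]'; python3 -c "
from where import *
plan([497.3,111.1,203],-7)"
```

```text
t: 13.65
tcp_pos: [465.3, -213.5, 205.5]
eef_rot: [-2.352, -2.079, 0.001]
contact_force: [-0.5, -0.0, -3.7]
opening: 23.7
grip_force: 79.3
t 13.65 tcp [ 465.3 -213.5  205.5] tilt 0.12 yaw_y -7.05 q6 1.26 open 23.7 grip 79.3 F [-0.5 -0.  -3.7]
world d [ 32.  324.6  -2.5] tool shift now [13.04 -0.32  0.11]
turn z -0.01 shift after turn [13.04 -0.31  0.11]
```

```bash
python3 -m creep '[[0.5,0,0,0,0,0,1],[1,0,0,0,0,0,1],[1,0,0,0,0,0,1],[1,0,0,0,0,0,1],[1,0,0,0,0,0,1],[1,0,0,0,0,0,1],[1,0,0,0,0,0,1],[1,-0.1,0,0,0,0,1],[1,-0.1,0,0,0,0,1],[1,-0.1,0,0,0,0,1],[1,0,0,0,0,0,1],[1,0,0,0,0,0,1],[1,0,0,0,0,0,1],[0.5,0,0,0,0,0,1],[0,0,0.6,0,0,0,1],[0,0,0.8,0,0,0,1],[0,0,0.6,0,0,0,1],[0,0,0,0,0,0,1]]'; python3 -c "
from where import *
plan([497.3,111.1,148],-7)
o=r.get_obs(); np.save('o5.npy',o,allow_pickle=True); cv2.imwrite('pics/w5.png',r.grab_frame('wrist')); s=r.grab_frame('side')
c=cam('side'); p=proj(c,[[497,111,80]])[0]; x,y=(p-[40,50]).astype(int); print(p,x,y)
cv2.imwrite('pics/s5.png',cv2.convertScaleAbs(cv2.resize(s[y:y+75,x:x+100],(800,600),interpolation=2),alpha=2))"
```

```text
t: 15.15
tcp_pos: [495.0, 109.5, 153.0]
eef_rot: [-2.348, -2.082, 0.011]
contact_force: [-1.2, 0.4, -3.4]
opening: 22.9
grip_force: 79.1
t 15.15 tcp [495.  109.5 153. ] tilt 0.44 yaw_y -6.89 q6 1.91 open 22.9 grip 79.1 F [-1.2  0.4 -3.4]
world d [ 2.3  1.6 -5. ] tool shift now [0.08 0.09 0.2 ]
turn z 0.02 shift after turn [0.08 0.09 0.2 ]
[307.55783487 222.15857433] 267 172
```

```bash
python3 -m creep '[[0.07,0.07,0,0,0,0,1],[0,0,0,0,0,0,1],[0,0,0,0,0,0,1]]'; python3 -c "
from where import *
plan([497.3,111.1,136],-7)
plan([497.3,111.1,136],-7)"
```

```text
t: 15.5
tcp_pos: [501.0, 111.4, 157.8]
eef_rot: [2.352, 2.081, 0.004]
contact_force: [-0.6, -0.2, -3.6]
opening: 23.0
grip_force: 79.2
t 15.5 tcp [501.  111.4 157.8] tilt 0.15 yaw_y -6.98 q6 1.91 open 23.0 grip 79.2 F [-0.6 -0.2 -3.6]
world d [ -3.7  -0.3 -21.8] tool shift now [-0.03 -0.15  0.87]
turn z 0.0 shift after turn [-0.03 -0.15  0.87]
t 15.5 tcp [501.  111.4 157.8] tilt 0.15 yaw_y -6.98 q6 1.91 open 23.0 grip 79.2 F [-0.6 -0.2 -3.6]
world d [ -3.7  -0.3 -21.8] tool shift now [-0.03 -0.15  0.87]
turn z 0.0 shift after turn [-0.03 -0.15  0.87]
```

```bash
python3 -m creep '[[0,-0.1,0.2,0,0,0,1],[0,0,0,0,0,0,1],[0,0,0,0,0,0,1],[0,0,0,0,0,0,1]]'; python3 -c "
from where import *
plan([497.3,111.1,136],-7)"
```

```text
t: 15.83
tcp_pos: [497.3, 111.5, 151.5]
eef_rot: [-2.353, -2.082, 0.0]
contact_force: [-0.1, -0.0, -3.6]
opening: 23.0
grip_force: 79.3
t 15.83 tcp [497.3 111.5 151.5] tilt 0.01 yaw_y -6.98 q6 1.91 open 23.0 grip 79.3 F [-0.1 -0.  -3.6]
world d [ -0.   -0.4 -15.5] tool shift now [-0.02  0.    0.62]
turn z 0.0 shift after turn [-0.02  0.    0.62]
```

```bash
python3 -m creep '[[-0.01,0,0.2,0,0,0,1],[0,0,0.2,0,0,0,1],[0,0,0.2,0,0,0,1],[0,0,0.1,0,0,0,1],[0,0,0,0,0,0,1],[0,0,0,0,0,0,1]]'; python3 -c "
from where import *
plan([497.3,111.1,125],-7)"
```

```text
t: 16.33
tcp_pos: [497.2, 111.3, 133.6]
eef_rot: [-2.352, -2.082, 0.001]
contact_force: [0.2, 0.0, -2.6]
opening: 23.1
grip_force: 79.3
t 16.33 tcp [497.2 111.3 133.6] tilt 0.06 yaw_y -6.98 q6 1.91 open 23.1 grip 79.3 F [ 0.2  0.  -2.6]
world d [ 0.1 -0.2 -8.6] tool shift now [-0.01  0.01  0.34]
turn z 0.0 shift after turn [-0.01  0.01  0.34]
```

```bash
python3 -m creep '[[0,0,0.15,0,0,0,1],[0,0,0.15,0,0,0,1],[0,0,0.15,0,0,0,1],[0,0,0,0,0,0,1],[0,0,0,0,0,0,1]]'; python3 -c "
from where import *
plan([497.3,111.1,98],-7); print(r.get_obs()['wrist_torque'].round(2))"
```

```text
t: 16.75
tcp_pos: [497.2, 111.3, 122.4]
eef_rot: [-2.352, -2.082, 0.001]
contact_force: [-0.7, 0.3, -4.2]
opening: 23.2
grip_force: 79.5
t 16.75 tcp [497.2 111.3 122.4] tilt 0.05 yaw_y -6.98 q6 1.91 open 23.2 grip 79.5 F [-0.7  0.3 -4.2]
world d [  0.1  -0.2 -24.4] tool shift now [-0.01  0.01  0.97]
turn z 0.0 shift after turn [-0.01  0.01  0.97]
[0.11 0.06 0.05]
```

The key has gone in with no resistance. I'll press the shaft home against the spring.

```bash
python3 -m creep '[[0,0,0.2,0,0,0,1],[0,0,0.2,0,0,0,1],[0,0,0.2,0,0,0,1],[0,0,0.2,0,0,0,1],[0,0,0.1,0,0,0,1],[0,0,0.08,0,0,0,1],[0,0,0,0,0,0,1],[0,0,0,0,0,0,1],[0,0,0,0,0,0,1]]'; python3 -c "
from where import *
plan([497.3,111.1,97.5],-7); print(r.get_obs()['wrist_torque'].round(2))"
```

```text
t: 17.5
tcp_pos: [497.7, 111.6, 99.2]
eef_rot: [2.352, 2.082, 0.002]
contact_force: [-2.1, 0.6, 6.3]
opening: 22.9
grip_force: 81.0
t 17.5 tcp [497.7 111.6  99.2] tilt 0.07 yaw_y -6.97 q6 1.91 open 22.9 grip 81.0 F [-2.1  0.6  6.3]
world d [-0.4 -0.5 -1.7] tool shift now [-0.02 -0.02  0.07]
turn z 0.01 shift after turn [-0.02 -0.02  0.07]
[0.21 0.85 0.01]
```

```bash
python3 -m creep '[[0,0,0.08,0,0,0,1],[0,0,0.06,0,0,0,1],[0,0,0,0,0,0,1],[0,0,0,0,0,0,1]]';python3 -m creep '[[0,0,0.06,0,0,0,1],[0,0,0,0,0,0,1],[0,0,0,0,0,0,1]]'; python3 -m creep '[[0,0,0.06,0,0,0,1],[0,0,0,0,0,0,1],[0,0,0,0,0,0,1]]'
```

```text
t: 17.83
tcp_pos: [497.8, 111.6, 97.4]
eef_rot: [2.352, 2.082, 0.003]
contact_force: [-7.2, 0.3, 18.7]
opening: 22.7
grip_force: 82.4
t: 18.08
tcp_pos: [497.8, 111.6, 97.3]
eef_rot: [2.352, 2.082, 0.005]
contact_force: [-10.3, -0.7, 26.6]
opening: 23.1
grip_force: 83.9
t: 18.33
tcp_pos: [497.8, 111.7, 97.3]
eef_rot: [2.351, 2.081, 0.006]
contact_force: [-13.1, -0.9, 36.8]
opening: 22.7
grip_force: 85.3
```

```bash
python3 -m creep '[[0,0,-0.05,0,0,0,1],[0,0,0,0,0,0,1],[0,0,0,0,0,0,1],[0,0,0,0,0,0,1]]'; python3 -c "
from h import *
a=r.grab_frame('wrist'); s=r.grab_frame('side')
m=np.hstack([cv2.resize(a,(400,300)),cv2.resize(s[130:280,210:410],(400,300),interpolation=2)])
cv2.imwrite('pics/f.png',cv2.convertScaleAbs(m,alpha=1.6))"
```

```text
t: 18.67
tcp_pos: [497.8, 111.7, 97.3]
eef_rot: [2.352, 2.082, 0.005]
contact_force: [-10.8, -0.3, 29.0]
opening: 22.8
grip_force: 83.9
```

View pics/f.png

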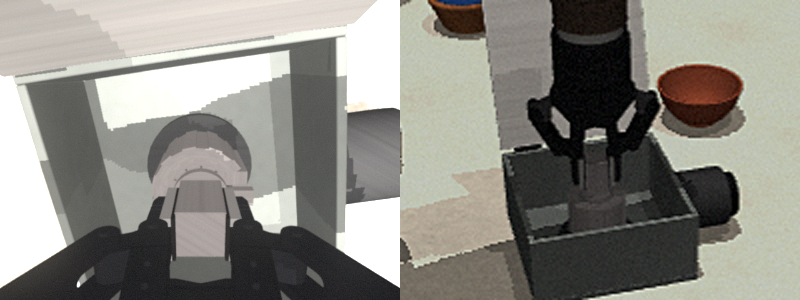

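The picture shows the shaft held upright with its collar on the hub, the tab over the keyway at about (240,188), and the lid open behind. The stop height of 97.3 mm matches the home position of 97.5 mm.

```bash
python3 -c "
from rig import r
print(r.close_job())"
```

```text
the job is handed in; nothing more can be done
None
```

The job is handed in, with no verdict returned: the lid leans open on its stop, and the gripper is still holding the keyed shaft pressed fully home in the hub with its key in the keyway; the bystanders were not touched.

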